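# Set the clockwork timer for the glue-up

### The job

The puppet head's glue needs ten minutes: on the clockwork bench timer, turn the knob clockwise past the 20-minute mark to wind the bell, then turn it back to 10 minutes, and let go. The timer is light and its knob is stiff, so lean straight down on the knob firmly enough, both ways, that the case stays flat on the bench and neither turns nor creeps, but with less than about two and a half kilograms of weight. Leave everything else on the bench where it is.

Things in the scene. Friction and masses are not known exactly. Their poses are not given: they have to be found in the camera images.
- timer_knob (a joint): The timer's knob, rad: 0 with the pointer at the zero mark, growing clockwise seen from above, 0.1047 per minute: 10 minutes is 1.047, the 20-minute mark 2.094. Starts between 0 and 4 minutes, stops at 5.9. Stiff both ways (0.22 N m of friction), no spring, stays where left. Unless the knob is pressed down with 12 N or so (more or less with the bench's friction), the whole timer spins with it.
- knob_grip (a point): Middle of the knob's bar grip, 58 mm above the bench, on the vertical turning axis. The black bar is 48 mm long (this point's x; its pointer end, with a white line on top, is +x), 14 mm thick (y), from 46 to 70 mm above the bench. It stands on a round skirt, 60 mm across, that turns with it; the skirt's flat top is 46 mm above the bench: tips that grip the bar can press on it at both sides.
- knob_pointer (a point): The tip of the pointer: the white dash on the edge of the skirt, 29 mm from the axis, 46 mm above the bench.
- timer: Clockwork bench timer: round black plastic case, 96 mm across, 38 mm high (70 mm with its knob), 0.2 to 0.3 kg, on four small rubber feet 37 mm from its axis. Origin: middle of its underside, on the bench. On top a metal dial with a black tick every 5 minutes, those at 0, 15, 30, 45 longer; zero, with a diamond, lies at the case's +x, and minutes run clockwise seen from above (15 at -y).
- zero_mark (a point): The zero mark of the dial, on the case, 40 mm from its axis towards its +x, 38 mm above the bench. It shows whether the case turns or creeps.
- bench: The plywood bench top, at height 0.
- wax_tin: Bystander: a round metal tin with a lid, 94 mm across, 58 mm high. Origin under its middle.
- tape_roll: Bystander: a roll of paper tape lying flat, 96 mm across, 25 mm high. Origin under its middle.
- puppet_head: Bystander: a freshly glued carved puppet head on a round wooden drying stand, 110 mm across, 217 mm high. Origin under its middle.
- carved_hand: Bystander: a small carved wooden puppet hand lying flat, about 95 by 60 mm, 22 mm high.
- marker: Bystander: a marker pen lying down, 125 mm long, 15 mm high.
- screwdriver: Bystander: a screwdriver lying down, 180 mm long.
- straightedge: Bystander: a wooden straightedge lying flat, 300 by 32 by 5 mm.
- glue_bottle: Bystander: a white glue bottle, 54 mm across, 150 mm high.
Mind the look-alikes: they are no part of the job. What is shaped like the timer but green is not meant.

How it is judged:
By the outcome, as a careful person would: the job done as asked, in the order asked, and still so for the second after the job is handed in, with the robot touching nothing.
It also fails if it takes over 64 s, if anything falls off the work surface, if the arm or the gripper's body presses on something with over 40 N, if the wrist force passes 120 N, or if a joint passes its speed limit or range.

### The arm

A 6-joint arm with a two-finger parallel gripper is mounted at the origin on the work surface. World frame = base frame: x ahead of the robot, y to its left, z up, the work surface at z = 0. Lengths are in m, angles in rad, forces in N, time in s.
With the tool pointing down it reaches from about 0.425 to 0.95 m from the base axis. Payload 3.5 kg.
Tool frame: the origin (TCP) lies at the centre of the arm's flange, where the gripper is bolted on; the fingertips stand 173 mm ahead of it and the grasp point (between the pads) lies 155 mm ahead of it (ctrl.tcp_to_grasp is the distance from the TCP to the grasp point, in m); z points along the fingers, x is the direction in which the jaws open and shut, and the axes are right-handed (so a half turn about z gives the same grasp; the last joint's range is limited). The gripper opens to 85 mm and grips with 20 to 120 N. Pads are 22 mm wide; open, the fingers measure 114 mm over their backs; the gripper's body (76 mm by 85 mm) begins 54 mm behind the grasp point. The pads swing forward as they close: fully open they stand 13 mm farther back than shut.
Start: joints at [1.183, 0.286, 1.577, -0, 1.279, -0.15], TCP at [0.159, 0.656, 0.405] pointing down, gripper open.
Joint ranges: [-2.77, 2.77], [-0.9, 2.22], [0.21, 2.48], [-1.53, 4.67], [0.24, 2.81], [-2.84, 2.84]. Speed limits (rad/s): [2.79, 2.79, 3.14, 3.14, 3.14, 3.14].

### API

Orientations are given as a unit quaternion [x, y, z, w].
In Python, from plant import readout, imaging, ctrl, spotter gives the robot as it stands.
- The arm moves only by the tool apply_moves, never from a script. Its argument "steps" is a list of rows, each an object of numbers: "tx", "ty", "tz": the shift along the tool's x, y, z in mm; "wx", "wy", "wz": the turn, a rotation vector about the tool's x, y, z in rad. In form: [{"tx": .., "ty": .., "tz": .., "wx": .., "wy": .., "wz": ..}, ...]. A call has 1 to 12 rows; each row is the pose to reach, as a shift and turn from the pose commanded when the call began, along the tool's axes at that moment; what a row does not reach only later rows make up. A row lasts 1/10 s, in which the tool goes at most 50 mm and 8.59 degrees, less where a joint would pass 70% of its speed; a pose out of reach is approached as far as the arm can. A call with a gripper value outside its range is refused whole. "hand" is the opening, from 0 (shut) to 1 (fully open), set as the call begins (left out, the last holds). The fingers move at their own pace and stop on an object; "force" is the grip in N (left out, the last holds). Time passes only in rows, so rows that repeat a pose let the fingers close. It gives the time, the measured TCP pose, the force and the opening at its end, in the units of the state.
- readout.get_state(): the state, without advancing time (a new reading comes with each control period).
- imaging.read_camera(name): name is "scene" or "top" or "wrist"; returns a dict with "img" (480x640x3 uint8, red, green, blue), "vfov" (degrees; the focal length in pixels is half the picture's height over the tangent of half this angle, whatever the lens; pixels are square), "cx", "cy" (the principal point, pixels), "R" (3x3) and "t" (3): a world point X has camera coordinates R X + t; the wrist camera has in their place "tool_from_camera" (4x4, takes a point from camera to tool coordinates, whose origin is the TCP and whose axes are the tool frame's). Camera axes: x right, y down, z forward; pixel columns grow to the right and rows downward; lengths in m; the calibration is good to about 2 mm. The wrist camera is an equidistant fisheye: a pixel r from the principal point sees the ray r / f radians off the axis. A picture is of the moment at which its call begins: read the wrist's pose just before it. There is no depth.
- ctrl.sign_off(): hands the job in, once; it reports no verdict.
Trained networks look in the newest picture that a camera, given by its name, has taken for a name from the list of things; names that differ only in an ending like _2 or _b are one class to them, and where a whole thing is asked for, a point or a joint stands for the part that bears it (a point fixed in the world has none). Each returns a list of dicts, best first, with "confidence" (0 to 1); they miss things now and then, are a little off and sometimes report something else, mostly with a low value. They report only what shows in the picture. A call takes as long as a camera call. They do not tell look-alikes from the thing itself.
- spotter.trace(camera, label): "region" (480x640 bool, what is visible of it) and "uv" ([column, row] in pixels, amid what is visible of it).
The state is a dict: "time": time; "qpos": joint angles; "dq": joint speeds; "joint_efforts": joint torques, N m; "eef_pos": TCP position; "tcp_rot": TCP orientation; "contact_force": force on the tool from outside, world axes, zero at the start; "wrist_torque": the same for the moment, N m; "opening": opening from 0.0 (shut) to 1.0 (fully open).
Only numpy, scipy, OpenCV 4.12 (cv2) and the standard library are available. Lean on these libraries where they do the work, as an engineer would, in place of code of your own. Each camera call takes 0.05 s, during which the arm holds its last target.

## Working session

There is one attempt and no reset: what is moved stays moved. The work goes in short steps, Python scripts to look and compute and a tool call to move; the robot and the scene stay as the last step left them, time stands still between calls to the robot, and variables do not carry over. Pictures are saved under pics/ and viewed, and the job is handed in when it is done.

Besides the shell and the picture viewer there is one more tool, called after "Request:" as name(argument=value, ...), one argument or row to a line, values as JSON. apply_moves: Moves the arm, as the interface text tells. Its arguments: {"type":"object","properties":{"steps":{"type":"array","items":{"type":"object","properties":{"tx":{"type":"number"},"ty":{"type":"number"},"tz":{"type":"number"},"wx":{"type":"number"},"wy":{"type":"number"},"wz":{"type":"number"}}}},"hand":{"type":"number"},"force":{"type":"number"}},"required":["steps"]}

```bash
ls; mkdir -p pics
cat > h.py <<'E'
import numpy as np, cv2
from plant import readout, imaging, ctrl, spotter
def f(c): return 240/np.tan(np.radians(c['vfov'])/2)
def ray(c,u,v,z):
    d=np.array([(u-c['cx'])/f(c),(v-c['cy'])/f(c),1]); R=np.array(c['R']);t=np.array(c['t'])
    o=-R.T@t; d=R.T@d; return o+d*(z-o[2])/d[2]
def proj(c,X):
    p=np.array(c['R'])@np.array(X)+np.array(c['t']); return np.array([c['cx']+f(c)*p[0]/p[2],c['cy']+f(c)*p[1]/p[2]])
def save(n,img,crop=None,s=1):
    if crop: a,b,w,h=crop; img=img[b:b+h,a:a+w]
    img=cv2.resize(img,None,fx=s,fy=s,interpolation=cv2.INTER_CUBIC); cv2.imwrite('pics/'+n+'.png',img[:,:,::-1])
E
python3 - <<'E'
from h import *
print(readout.get_state())
for n in ['top','scene','wrist']:
    c=imaging.read_camera(n); save(n+'0',c['img'])
    print(n,c['vfov'],c['cx'],c['cy'])
    if n=='wrist': print(c['tool_from_camera'])
    for l in ['timer','timer_knob','zero_mark','knob_pointer','knob_grip']:
        for r in spotter.trace(n,l): print(n,l,r['uv'],round(r['confidence'],2),r['region'].sum(), ray(c,*r['uv'],.046).round(3) if n!='wrist' else '')
E
```

```text
pics
{'time': 0.0, 'qpos': array([ 1.18301861e+00,  2.87212768e-01,  1.57817357e+00,  1.73420865e-05,
        1.27859289e+00, -1.50028754e-01]), 'dq': array([ 4.61248806e-05, -2.99664011e-04,  1.33953455e-03,  2.22307815e-04,
       -1.89863540e-04,  7.26553158e-04]), 'joint_efforts': array([ 3.65983169e-04, -4.05970180e+01, -2.92630470e+01, -1.26478485e-04,
        5.83541987e-03,  4.62123396e-06]), 'eef_pos': array([0.15886821, 0.65578615, 0.40331713]), 'tcp_rot': array([ 7.85976660e-01,  6.18255018e-01, -1.04172632e-03,  5.82068403e-04]), 'contact_force': array([-0.0096045 , -0.532074  ,  0.09323241]), 'wrist_torque': array([-0.01618274, -0.03290157,  0.00324286]), 'opening': 0.9994569392001577}
top 52.37219182016015 315.9294372635659 239.5094478359757
top timer [237.2, 358.7] 0.92 1435 [0.3   0.157 0.046]
top timer [189.4, 146.8] 0.91 1465 [0.779 0.265 0.046]
top timer [297.5, 244.2] 0.85 1310 [0.551 0.021 0.046]
top timer [248.0, 151.6] 0.81 1356 [0.766 0.131 0.046]
top timer [397.0, 351.0] 0.56 1467 [ 0.309 -0.196  0.046]
top timer [297.2, 241.8] 0.15 529 [0.556 0.021 0.046]
to
[... 2635 characters left out ...]
.84 582 [0.565 0.031 0.046]
scene knob_grip [484.7, 353.2] 0.68 781 [0.783 0.272 0.046]
scene knob_grip [413.2, 354.1] 0.66 688 [0.787 0.146 0.046]
scene knob_grip [247.6, 175.1] 0.65 403 [ 0.308 -0.202  0.046]
wrist 65.70646984690485 321.0649552366424 241.85388126614606
[[ 9.99997587e-01  6.18482904e-04  2.10798402e-03  1.93254265e-04]
 [-1.18416076e-03  9.59972143e-01  2.80092988e-01 -7.12236928e-02]
 [-1.85037321e-03 -2.80094808e-01  9.59970559e-01  3.03153265e-02]
 [ 0.00000000e+00  0.00000000e+00  0.00000000e+00  1.00000000e+00]]
wrist timer [31.8, 374.0] 0.77 2098 
wrist zero_mark [30.2, 377.1] 0.61 2084 
wrist knob_pointer [26.2, 387.2] 0.94 785 
wrist knob_grip [27.7, 387.6] 0.83 815
```

View pics/top0.png

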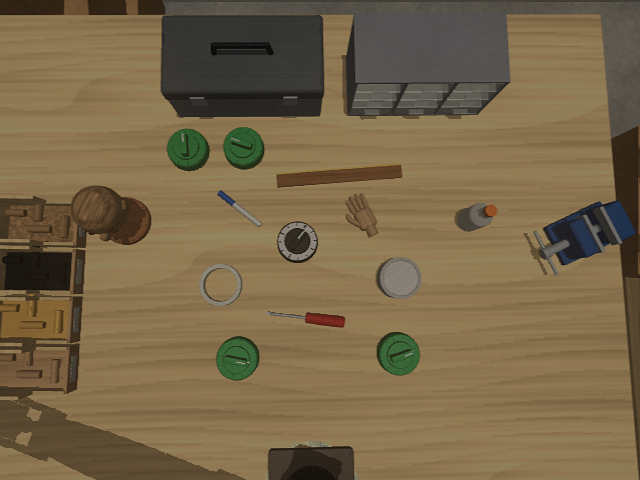

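View pics/scene0.png

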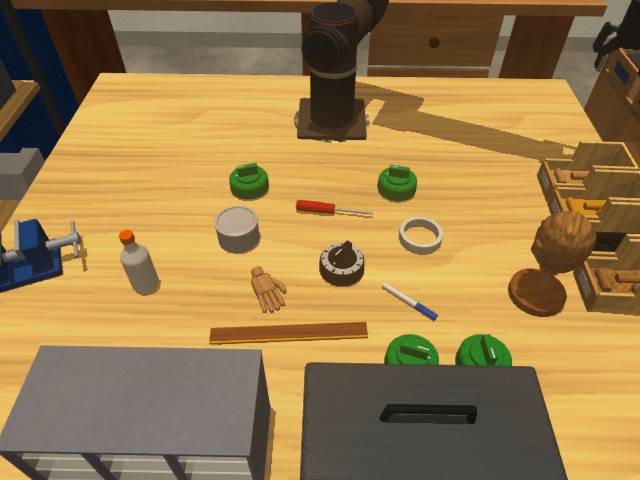

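View pics/wrist0.png

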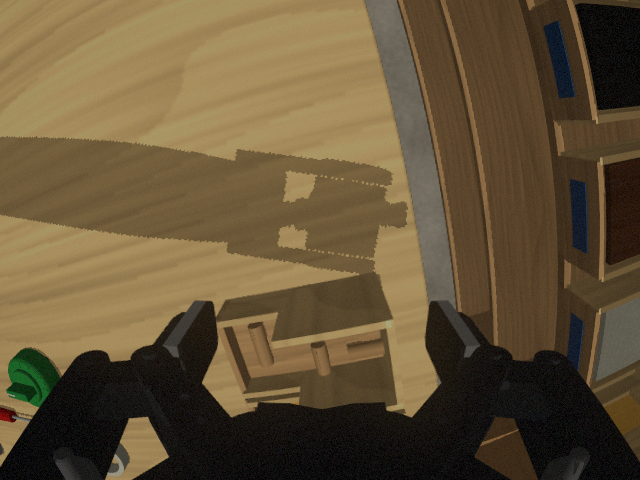

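Candidates in the top view: black timer at (297,242), and green look-alikes at (187,149), (243,148), (237,358) and (399,354). I choose the black one, which has the metal dial, and check it close up.

Run:
```python
from h import *
c=imaging.read_camera('top'); save('top1',c['img'],(262,207,70,70),8)
s=imaging.read_camera('scene'); save('scene1',s['img'],(302,225,80,70),8)
R=np.array(c['R']);print('topcam',-R.T@np.array(c['t']))
g=cv2.cvtColor(c['img'],cv2.COLOR_RGB2HSV)
for z,X in [(.038,(.556,.022))]:
    print(proj(c,[*X,z]))
# case blob: dial ellipse
roi=c['img'][207:277,262:332].astype(int)
st=readout.get_state(); print(st['eef_pos'],st['time'])
```

```text
topcam [0.44732836 0.01164662 1.14350911]
[297.00808583 242.2586335 ]
[0.15895033 0.65599893 0.40472298] 1.0
```

View pics/top1.png

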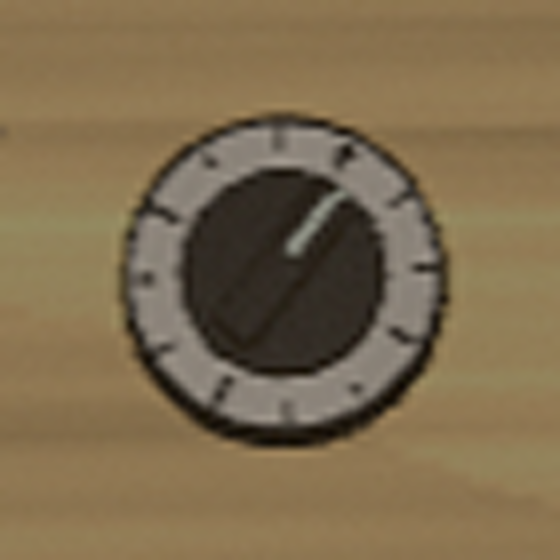

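View pics/scene1.png

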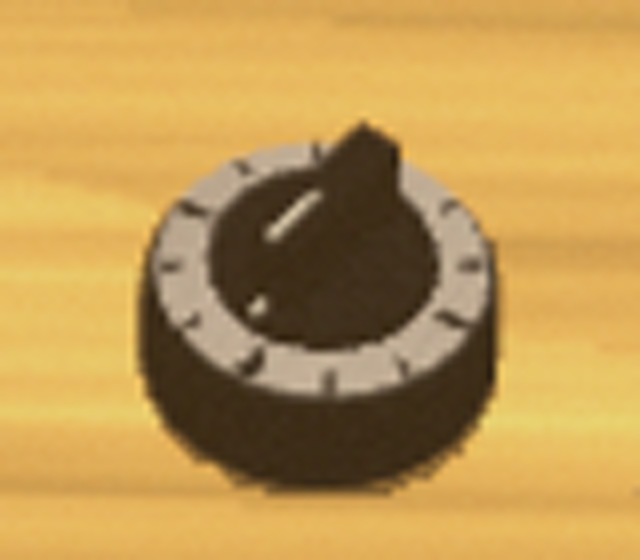

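```bash
cat >> h.py <<'E'
from scipy.spatial.transform import Rotation as Ro
def rel(st,pos,yaw):
    """shift/turn in tool axes to reach pos with tool down & jaw x at yaw(deg)"""
    A=Ro.from_quat(st['tcp_rot']); a=np.radians(yaw)
    B=Ro.from_matrix(np.array([[np.cos(a),np.sin(a),0],[np.sin(a),-np.cos(a),0],[0,0,-1]]).T)
    return (A.inv().apply(np.array(pos)-st['eef_pos'])*1000).round(1),(A.inv()*B).as_rotvec().round(4)
def fitdial(c,box,z):
    a,b,w,h=box; im=c['img'][b:b+h,a:a+w]
    return im
E
python3 - <<'E'
from h import *
c=imaging.read_camera('top')
print(ray(c,297.4,241.1,.038)); 
C=ray(c,297.4,241.1,.038); Z=ray(c,262+345/8-.4,207+153/8-.4,.038); print('zero',Z, np.degrees(np.arctan2(*(Z-C)[1::-1])),np.linalg.norm(Z-C))
P=ray(c,262+343/8-.4,207+190/8-.4,.07);Q=ray(c,262+290/8-.4,207+252/8-.4,.07);print('ptr',np.degrees(np.arctan2(*(P-Q)[1::-1])))
st=readout.get_state(); print(rel(st,[.556,.02,.36],49.5), st['time'])
E
```

```text
[0.55863472 0.02107199 0.038     ]
zero [0.59366236 0.00386134 0.038     ] -26.166947783859538 0.03902744404914161
ptr -41.18014930432949
(array([-524.6,  535.7,   44.7]), array([ 0.    , -0.    ,  0.4691])) 1.05
```

Request:
apply_moves(
  steps=[
    {"tx":-20,"ty":20,"wz":0.02},
    {"tx":-50,"ty":50,"wz":0.08},
    {"tx":-80,"ty":80,"wz":0.15},
    {"tx":-110,"ty":112,"wz":0.22},
    {"tx":-140,"ty":143,"wz":0.3},
    {"tx":-172,"ty":175,"wz":0.37},
    {"tx":-204,"ty":208,"wz":0.44},
    {"tx":-236,"ty":240,"wz":0.47},
    {"tx":-268,"ty":273,"wz":0.47},
    {"tx":-300,"ty":306,"wz":0.47},
    {"tx":-332,"ty":339,"wz":0.47},
    {"tx":-364,"ty":372,"wz":0.47},
  ],
)

```text
$.steps[0]: bad value
```

Run:
```python
from h import *
st=readout.get_state(); print(rel(st,[.556,.02,.36],49.5), st['time'],st['qpos'],st['eef_pos'])
```

```text
(array([-524.6,  535.7,   44.7]), array([ 0.    , -0.    ,  0.4691])) 1.05 [ 1.18298682e+00  2.86279575e-01  1.57670696e+00 -9.85852567e-06
  1.27859242e+00 -1.50002331e-01] [0.15897798 0.65599355 0.40473472]
```

All six keys needed.

Request:
apply_moves(
  steps=[
    {"tx":-20,"ty":20,"tz":0,"wx":0,"wy":0,"wz":0.02},
    {"tx":-50,"ty":50,"tz":0,"wx":0,"wy":0,"wz":0.08},
    {"tx":-80,"ty":80,"tz":0,"wx":0,"wy":0,"wz":0.15},
    {"tx":-112,"ty":114,"tz":0,"wx":0,"wy":0,"wz":0.22},
    {"tx":-145,"ty":148,"tz":0,"wx":0,"wy":0,"wz":0.3},
    {"tx":-178,"ty":182,"tz":0,"wx":0,"wy":0,"wz":0.37},
    {"tx":-212,"ty":216,"tz":0,"wx":0,"wy":0,"wz":0.44},
    {"tx":-246,"ty":251,"tz":0,"wx":0,"wy":0,"wz":0.47},
    {"tx":-280,"ty":286,"tz":0,"wx":0,"wy":0,"wz":0.47},
    {"tx":-314,"ty":321,"tz":0,"wx":0,"wy":0,"wz":0.47},
    {"tx":-348,"ty":356,"tz":0,"wx":0,"wy":0,"wz":0.47},
    {"tx":-380,"ty":388,"tz":0,"wx":0,"wy":0,"wz":0.47},
  ],
)

```text
time: 2.25
eef_pos: [0.4472, 0.1933, 0.4052]
tcp_rot: [0.908, 0.418, 0.001, 0.0]
contact_force: [0.6, 0.1, -0.5]
opening: 1.004
```

Run:
```python
from h import *
st=readout.get_state(); print(rel(st,[.556,.02,.36],49.5), st['time'],st['qpos'],st['eef_pos'])
```

```text
(array([-60.9, 195.3,  45.3]), array([ 0.0008, -0.001 , -0.0014])) 2.25 [ 1.99344229e-01 -1.38186072e-01  2.02587677e+00 -3.55032347e-05
  1.25258508e+00 -6.63173395e-01] [0.4472331  0.19328926 0.40520211]
```

Request:
apply_moves(
  steps=[
    {"tx":-14,"ty":45,"tz":10,"wx":0,"wy":0,"wz":0},
    {"tx":-29,"ty":90,"tz":20,"wx":0,"wy":0,"wz":0},
    {"tx":-44,"ty":135,"tz":32,"wx":0,"wy":0,"wz":0},
    {"tx":-55,"ty":170,"tz":40,"wx":0,"wy":0,"wz":0},
    {"tx":-60,"ty":187,"tz":45,"wx":0,"wy":0,"wz":0},
    {"tx":-60,"ty":187,"tz":45,"wx":0,"wy":0,"wz":0},
    {"tx":-60,"ty":187,"tz":45,"wx":0,"wy":0,"wz":0},
  ],
)

```text
time: 2.95
eef_pos: [0.5494, 0.0286, 0.3597]
tcp_rot: [0.908, 0.418, -0.0, -0.0]
contact_force: [0.5, 0.3, 0.2]
opening: 0.999
```

```bash
cat >> h.py <<'E'
def wcam(c,st):
    A=Ro.from_quat(st['tcp_rot']).as_matrix(); T=np.array(c['tool_from_camera'])
    return A@T[:3,:3], A@T[:3,3]+st['eef_pos']   # world_from_camera
def wray(c,st,u,v,z):
    M,o=wcam(c,st); d=np.array([u-c['cx'],v-c['cy']]); r=np.linalg.norm(d); th=r/f(c)
    d=M@np.array([*(d/max(r,1e-9)*np.sin(th)),np.cos(th)]); return o+d*(z-o[2])/d[2]
def wproj(c,st,X):
    M,o=wcam(c,st); p=M.T@(np.array(X)-o); th=np.arctan2(np.hypot(p[0],p[1]),p[2]); n=np.hypot(p[0],p[1])
    return np.array([c['cx'],c['cy']])+f(c)*th*p[:2]/n
def rectify(c,st,cen,z,half,n=560):
    """top-down orthographic image of plane z; up=+x, left=+y; n px over 2*half"""
    s=2*half/n; m1=np.zeros((n,n),np.float32);m2=m1.copy()
    M,o=wcam(c,st)
    I,J=np.mgrid[:n,:n]; X=np.stack([cen[0]+half-(I+.5)*s,cen[1]+half-(J+.5)*s,np.full(I.shape,z)],-1)
    p=(X-o)@M; nn=np.hypot(p[...,0],p[...,1]); th=np.arctan2(nn,p[...,2])
    return cv2.remap(c['img'],(c['cx']+f(c)*th*p[...,0]/nn).astype(np.float32),(c['cy']+f(c)*th*p[...,1]/nn).astype(np.float32),cv2.INTER_CUBIC)
E
python3 - <<'E'
from h import *
st=readout.get_state(); c=imaging.read_camera('wrist'); save('wrist1',c['img'])
print(st['time'],st['eef_pos'],st['qpos'],st['contact_force'])
a=rectify(c,st,(.557,.021),.038,.07); b=rectify(c,st,(.557,.021),.070,.07)
save('rect1',np.hstack([a,b]),s=.7)
E
```

```text
2.95 [0.54941666 0.02858359 0.35974197] [-1.32551999e-01  5.41776092e-02  1.92644756e+00  6.61345279e-04
  1.16165511e+00 -9.95661238e-01] [0.47846091 0.31030421 0.2313588 ]
```

View pics/wrist1.png

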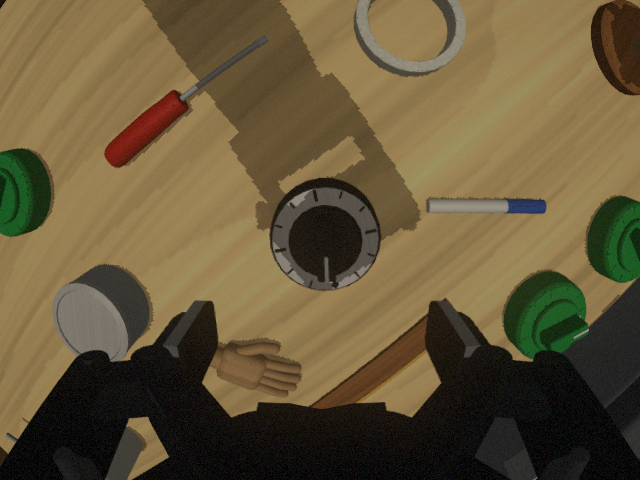

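View pics/rect1.png

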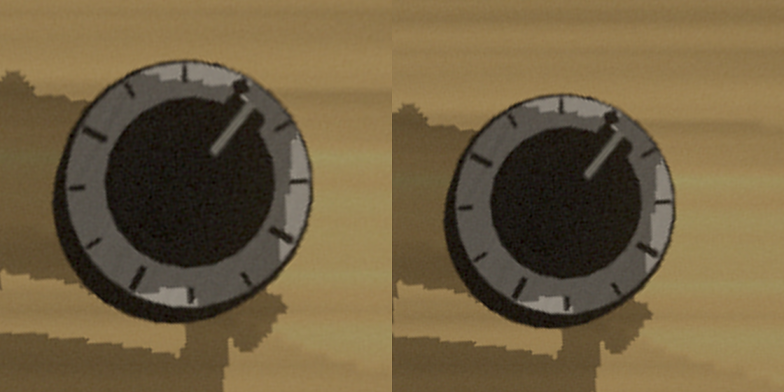

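Run:
```python
from h import *
st=readout.get_state(); print(rel(st,[.560,.0225,.268],49.8), st['time'])
```

```text
(array([ 1.9, 12.5, 92. ]), array([-0.0003, -0.0004, -0.0053])) 3.0
```

Request:
apply_moves(
  steps=[
    {"tx":0,"ty":4,"tz":25,"wx":0,"wy":0,"wz":0},
    {"tx":1,"ty":8,"tz":50,"wx":0,"wy":0,"wz":-0.005},
    {"tx":2,"ty":12,"tz":75,"wx":0,"wy":0,"wz":-0.005},
    {"tx":2,"ty":12,"tz":88,"wx":0,"wy":0,"wz":-0.005},
    {"tx":2,"ty":12,"tz":92,"wx":0,"wy":0,"wz":-0.005},
    {"tx":2,"ty":12,"tz":92,"wx":0,"wy":0,"wz":-0.005},
    {"tx":2,"ty":12,"tz":92,"wx":0,"wy":0,"wz":-0.005},
  ],
  hand=0.45,
  force=20,
)

```text
time: 3.7
eef_pos: [0.5604, 0.0222, 0.2692]
tcp_rot: [0.907, 0.421, 0.001, 0.001]
contact_force: [-0.7, -0.2, 0.3]
opening: 0.449
```

Run:
```python
from h import *
st=readout.get_state(); c=imaging.read_camera('wrist'); save('wrist2',c['img'])
t=imaging.read_camera('top'); save('top2',t['img'],(240,180,120,120),5)
print(st['time'],st['eef_pos'],st['tcp_rot'],st['contact_force'],st['opening'])
a=rectify(c,st,(.560,.0225),.038,.06); b=rectify(c,st,(.560,.0225),.070,.06)
save('rect2',np.hstack([a,b]),s=.7)
```

```text
3.7 [0.56041097 0.02220481 0.26923339] [9.07165630e-01 4.20771923e-01 1.04473630e-03 6.45662615e-04] [-0.73547975 -0.23717209  0.3203465 ] 0.44877090576981216
```

View pics/wrist2.png

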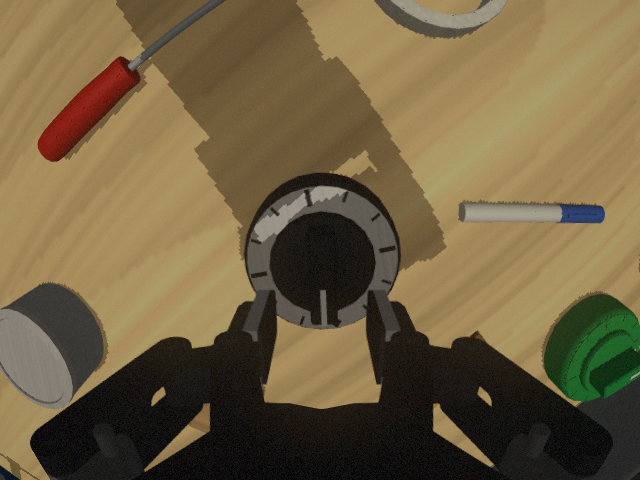

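View pics/rect2.png

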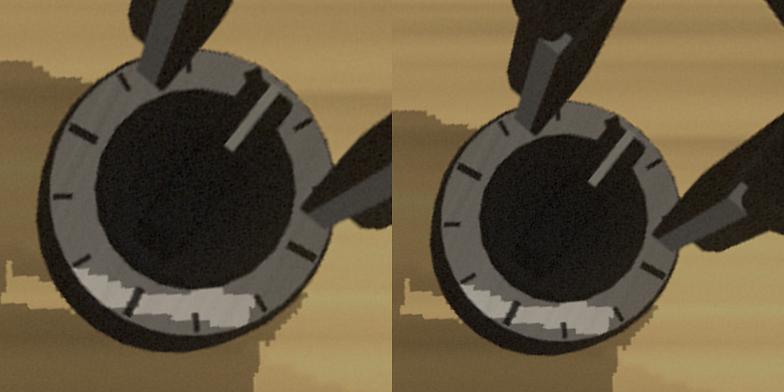

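Run:
```python
from h import *
im=cv2.imread('pics/wrist2.png')[:,:,::-1]
cr=im[160:390,230:420].astype(float); cr=np.clip(255*(cr/255)**.45,0,255).astype(np.uint8)
save('w2c',cr,s=2.6*1)
t=cv2.imread('pics/top2.png'); print(t.shape)
for v in range(292,312,4): 
    r=im[v,270:375].mean(1); print(v, [int(x) for x in r[35:75]])
```

```text
(600, 600, 3)
292 [28, 24, 22, 29, 22, 19, 20, 21, 24, 23, 22, 18, 28, 18, 31, 79, 100, 101, 102, 102, 98, 13, 27, 23, 16, 17, 25, 23, 18, 19, 19, 20, 23, 19, 21, 20, 22, 21, 19, 20]
296 [23, 24, 21, 26, 21, 20, 19, 23, 26, 25, 25, 20, 26, 21, 21, 82, 101, 101, 102, 105, 98, 42, 28, 19, 7, 17, 26, 22, 17, 20, 15, 18, 21, 20, 18, 24, 24, 8, 20, 25]
300 [24, 26, 25, 21, 21, 19, 15, 29, 27, 21, 28, 18, 24, 22, 24, 64, 94, 104, 101, 104, 99, 38, 25, 14, 22, 16, 21, 26, 19, 18, 21, 16, 22, 22, 21, 24, 21, 17, 16, 24]
304 [25, 22, 23, 23, 24, 20, 25, 25, 27, 20, 27, 21, 31, 21, 29, 63, 90, 101, 101, 102, 99, 59, 29, 23, 22, 23, 23, 17, 20, 24, 15, 25, 20, 18, 26, 23, 22, 26, 27, 23]
308 [24, 20, 21, 21, 20, 17, 22, 22, 12, 24, 22, 22, 23, 26, 22, 43, 81, 101, 102, 102, 101, 64, 33, 21, 23, 22, 24, 22, 24, 22, 19, 26, 15, 23, 23, 33, 27, 56, 60, 79]
```

View pics/w2c.png

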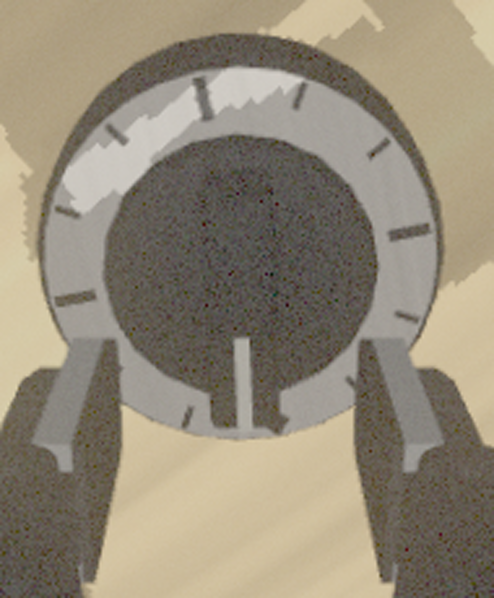

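Run:
```python
from h import *
st=readout.get_state()
im=cv2.imread('pics/wrist2.png')[:,:,::-1].astype(float).mean(2)
c=imaging.read_camera('wrist')
P=[]
for v in range(291,322):
    r=im[v,312:334]-35; r=np.clip(r,0,70)
    if r.sum()>200: P.append(wray(c,st,312+(r*np.arange(22)).sum()/r.sum(),v,.070))
P=np.array(P); A=Ro.from_quat(st['tcp_rot'])
L=A.inv().apply(P-st['eef_pos'])*1000; print(L[::4].round(2))
k=np.polyfit(L[:,1],L[:,0],1); print(k, np.degrees(np.arctan(k[0])), 'at y=0 x=',k[1])
d=P[-1]-P[0]; print('yaw',np.degrees(np.arctan2(d[1],d[0])))
print(readout.get_state()['time'])
# dial ellipse: sample ticks from rect
for s_,z in ((c,'w'),):pass
img=cv2.imread('pics/wrist2.png')
# skirt circle + dial outer edge: find in rect
import types
c2=dict(c); c2['img']=img[:,:,::-1].copy()
a=rectify(c2,st,(.560,.0225),.038,.06,960).mean(2)
# radial profiles about guess centre; 0.125mm/px
cx,cy=.5617,.0235
for it in range(3):
    pts=[]
    for ang in np.radians(np.arange(0,360,3)):
        rr=np.arange(36,52,.125)/1000
        X=cx+rr*np.cos(ang); Y=cy+rr*np.sin(ang)
        i=(.62-X)/.000125-.5; j=(.0825-Y)/.000125-.5
        p=cv2.GaussianBlur(cv2.remap(a.astype(np.float32),j.astype(np.float32)[None],i.astype(np.float32)[None],cv2.INTER_LINEAR),(9,1),0)[0]
        g=np.diff(p); m=np.argmin(g)
        if g[m]<-2: pts.append((X[m],Y[m],rr[m]))
    pts=np.array(pts); med=np.median(pts[:,2]); q=pts[abs(pts[:,2]-med)<.0015]
    M=np.c_[2*q[:,:2],np.ones(len(q))]; s=np.linalg.lstsq(M,(q[:,:2]**2).sum(1),rcond=None)[0]
    cx,cy=s[:2]; print(len(q),cx,cy,np.sqrt(s[2]+cx*cx+cy*cy))
print('center in tool',A.inv().apply(np.array([cx,cy,.038])-st['eef_pos'])*1000)
```

```text
[[  1.26   3.21 199.29]
 [  1.28   5.4  199.3 ]
 [  1.38   7.6  199.3 ]
 [  1.51   9.83 199.31]
 [  1.58  12.08 199.31]
 [  1.66  14.36 199.32]
 [  1.82  16.66 199.33]
 [  1.85  18.99 199.33]]
[0.04205328 1.07391177] 2.4080566908648335 at y=0 x= 1.073911769931575
yaw -38.22806587620061
3.85
79 0.5609680684250637 0.023534014383603974 0.04351154796023559
78 0.5609074666014644 0.023566876512978008 0.04346665343020731
76 0.560864247907472 0.023598470496496826 0.04342072208326212
center in tool [  1.16704674  -1.28784101 231.28367769]
```

Run:
```python
from h import *
st=readout.get_state(); c=imaging.read_camera('wrist'); A=Ro.from_quat(st['tcp_rot'])
for z in (160,165,170,173):
    print(z,[wproj(c,st,A.apply(np.array([x,y,z])/1000)+st['eef_pos']).round(1) for x,y in ((-19,-11),(19,-11),(19,11))])
```

```text
160 [array([270.7, 298. ]), array([369.3, 298.1]), array([366.4, 346.3])]
165 [array([272.3, 292.8]), array([367.8, 292.8]), array([365.1, 340.1])]
170 [array([273.7, 287.8]), array([366.3, 287.9]), array([363.8, 334.1])]
173 [array([274.6, 285. ]), array([365.5, 285.1]), array([363.1, 330.7])]
```

Request:
apply_moves(
  steps=[
    {"tx":1.1,"ty":-1.2,"tz":5,"wx":0,"wy":0,"wz":-0.042},
    {"tx":1.1,"ty":-1.2,"tz":15,"wx":0,"wy":0,"wz":-0.042},
    {"tx":1.1,"ty":-1.2,"tz":25,"wx":0,"wy":0,"wz":-0.042},
    {"tx":1.1,"ty":-1.2,"tz":34,"wx":0,"wy":0,"wz":-0.042},
    {"tx":1.1,"ty":-1.2,"tz":40,"wx":0,"wy":0,"wz":-0.042},
    {"tx":1.1,"ty":-1.2,"tz":43,"wx":0,"wy":0,"wz":-0.042},
    {"tx":1.1,"ty":-1.2,"tz":43,"wx":0,"wy":0,"wz":-0.042},
    {"tx":1.1,"ty":-1.2,"tz":43,"wx":0,"wy":0,"wz":-0.042},
  ],
  hand=0.3,
)

```text
time: 4.7
eef_pos: [0.56, 0.0234, 0.2249]
tcp_rot: [0.898, 0.439, 0.0, 0.0]
contact_force: [0.6, 0.7, 0.1]
opening: 0.301
```

Run:
```python
from h import *
st=readout.get_state(); c=imaging.read_camera('wrist')
print(st['time'],st['eef_pos'],st['tcp_rot'],st['contact_force'],st['opening'])
im=c['img'][150:400,220:430].astype(float); im=np.clip(255*(im/255)**.45,0,255).astype(np.uint8)
save('w3c',im,s=2.4); np.save('w3.npy',c['img'])
s=imaging.read_camera('scene'); save('scene3',s['img'],(302,205,80,80),7)
```

```text
4.7 [0.56000969 0.02342677 0.22491046] [8.98274104e-01 4.39435540e-01 1.63644739e-04 1.14031126e-04] [0.55821406 0.66986699 0.09314216] 0.30096195372365153
```

View pics/w3c.png

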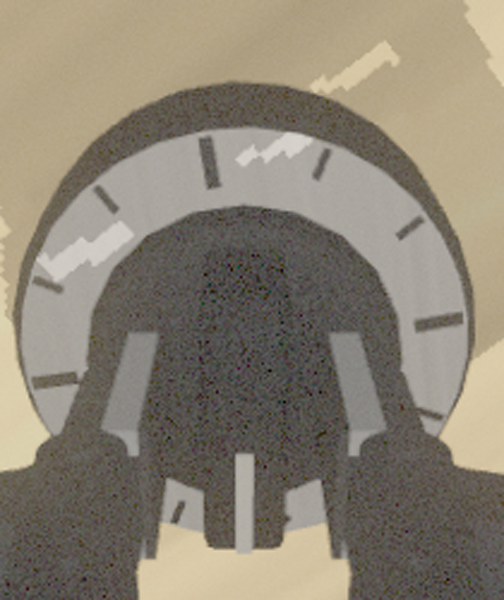

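View pics/scene3.png

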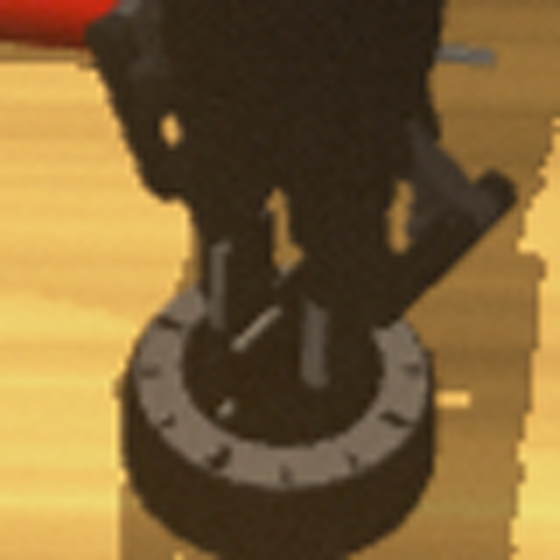

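```bash
cat > fit.py <<'E'
from h import *
def line(c,st,img,vr,ur,thr=45):
    im=img.astype(float).mean(2); P=[]
    A=Ro.from_quat(st['tcp_rot'])
    for v in range(*vr):
        r=np.clip(im[v,ur[0]:ur[1]]-thr,0,50)
        if r.sum()>120: P.append(wray(c,st,ur[0]+(r*np.arange(len(r))).sum()/r.sum(),v,.070))
    L=A.inv().apply(np.array(P)-st['eef_pos'])*1000; k=np.polyfit(L[:,1],L[:,0],1); return k,len(P),L[[0,-1]]
def circ(c,st,img,cx,cy,amin=0,amax=360):
    A=Ro.from_quat(st['tcp_rot']); im=cv2.GaussianBlur(img.astype(np.float32).mean(2),(3,3),0)
    for it in range(4):
        pts=[]
        for ang in np.radians(np.arange(amin,amax,2)):
            rr=np.arange(.039,.0465,.0001); uv=np.array([wproj(c,st,[cx+r*np.cos(ang),cy+r*np.sin(ang),.038]) for r in rr]).astype(np.float32)
            p=cv2.remap(im,uv[None,:,0],uv[None,:,1],cv2.INTER_LINEAR)[0]; p=np.convolve(p,np.ones(5)/5,'valid')
            g=p[5:]-p[:-5]; m=np.argmin(g)
            if g[m]<-15: r=rr[m+4]; pts.append((cx+r*np.cos(ang),cy+r*np.sin(ang),r))
        q=np.array(pts); q=q[abs(q[:,2]-np.median(q[:,2]))<.0015]
        M=np.c_[2*q[:,:2],np.ones(len(q))]; s=np.linalg.lstsq(M,(q[:,:2]**2).sum(1),rcond=None)[0]; cx,cy=s[:2]
    return len(q),cx,cy,np.sqrt(s[2]+cx*cx+cy*cy),A.inv().apply(np.array([cx,cy,.038])-st['eef_pos'])*1000
E
python3 - <<'E'
from fit import *
st=readout.get_state(); c=imaging.read_camera('wrist'); img=np.load('w3.npy')
print(line(c,st,img,(340,376),(315,328)))
print(circ(c,st,img,.5609,.0236))
E
```

```text
(array([-0.00505297,  0.59514768]), 36, array([[  0.55117659,   4.82149798, 155.24157299],
       [  0.50900535,  22.00031627, 155.25685311]]))
(104, np.float64(0.5611529001723173), np.float64(0.02353836894811101), np.float64(0.04360619080014129), array([  0.65426901,   0.6036364 , 187.23788584]))
```

Request:
apply_moves(
  steps=[
    {"tx":0.4,"ty":0.5,"tz":3,"wx":0,"wy":0,"wz":0},
    {"tx":0.4,"ty":0.5,"tz":5,"wx":0,"wy":0,"wz":0},
    {"tx":0.4,"ty":0.5,"tz":5.5,"wx":0,"wy":0,"wz":0},
    {"tx":0.4,"ty":0.5,"tz":5.5,"wx":0,"wy":0,"wz":0},
  ],
  hand=0.22,
)

```text
time: 5.25
eef_pos: [0.5606, 0.0235, 0.2196]
tcp_rot: [0.898, 0.439, 0.0, 0.0]
contact_force: [-1.9, 0.2, 3.5]
opening: 0.222
```

Request:
apply_moves(
  steps=[
    {"tx":0,"ty":0,"tz":0,"wx":0,"wy":0,"wz":0},
    {"tx":0,"ty":0,"tz":0,"wx":0,"wy":0,"wz":0},
    {"tx":0,"ty":0,"tz":0,"wx":0,"wy":0,"wz":0},
  ],
  hand=0.1,
  force=20,
)

```text
time: 5.55
eef_pos: [0.5607, 0.0234, 0.2198]
tcp_rot: [0.898, 0.439, 0.0, 0.0]
contact_force: [-1.4, -1.0, 5.5]
opening: 0.158
```

Run:
```python
from fit import *
st=readout.get_state(); c=imaging.read_camera('wrist'); img=c['img']; np.save('w4.npy',img)
print(st['time'],st['eef_pos'],st['contact_force'],st['wrist_torque'],st['opening'])
im=img[150:400,220:430].astype(float); im=np.clip(255*(im/255)**.45,0,255).astype(np.uint8)
save('w4c',im,s=2.4)
print(circ(c,st,img,.5609,.0236))
```

```text
5.55 [0.56070965 0.02336296 0.21981266] [-1.39931115 -1.03355963  5.46771045] [-0.08083855  0.25249807 -0.01823047] 0.15812677519022408
(102, np.float64(0.5609880172626638), np.float64(0.02372706391626339), np.float64(0.043527786729124385), array([ 4.13269225e-01, -1.51922650e-01,  1.81812709e+02]))
```

View pics/w4c.png

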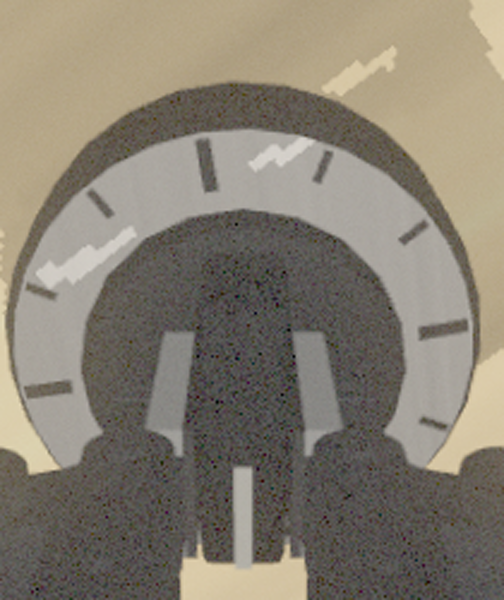

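Request:
apply_moves(
  steps=[
    {"tx":0,"ty":0,"tz":0.2,"wx":0,"wy":0,"wz":0},
    {"tx":0,"ty":0,"tz":0.5,"wx":0,"wy":0,"wz":0},
    {"tx":0,"ty":0,"tz":0.5,"wx":0,"wy":0,"wz":0},
  ],
  hand=0.0,
  force=60,
)

```text
time: 5.9
eef_pos: [0.5608, 0.0234, 0.2199]
tcp_rot: [0.898, 0.44, 0.0, 0.0]
contact_force: [-2.6, 0.0, 8.3]
opening: 0.146
```

Request:
apply_moves(
  steps=[
    {"tx":0,"ty":0,"tz":0.5,"wx":0,"wy":0,"wz":0},
    {"tx":0,"ty":0,"tz":1.0,"wx":0,"wy":0,"wz":0},
    {"tx":0,"ty":0,"tz":1.0,"wx":0,"wy":0,"wz":0},
    {"tx":0,"ty":0,"tz":1.0,"wx":0,"wy":0,"wz":0},
  ],
)

```text
time: 6.3
eef_pos: [0.561, 0.0234, 0.2198]
tcp_rot: [0.898, 0.44, -0.0, 0.0]
contact_force: [-4.7, -0.8, 13.5]
opening: 0.148
```

Request:
apply_moves(
  steps=[
    {"tx":-0.2,"ty":-0.2,"tz":0.5,"wx":0,"wy":0,"wz":0},
    {"tx":-0.3,"ty":-0.4,"tz":0.9,"wx":0,"wy":0,"wz":0},
    {"tx":-0.3,"ty":-0.4,"tz":0.9,"wx":0,"wy":0,"wz":0},
    {"tx":-0.3,"ty":-0.4,"tz":0.9,"wx":0,"wy":0,"wz":0},
  ],
)

```text
time: 6.7
eef_pos: [0.5608, 0.0234, 0.2198]
tcp_rot: [0.898, 0.44, 0.0, 0.0]
contact_force: [-5.5, 0.0, 17.4]
opening: 0.148
```

Run:
```python
from fit import *
st=readout.get_state(); c=imaging.read_camera('wrist'); img=c['img']
print(st['time'],st['eef_pos'],st['contact_force'],st['wrist_torque'],st['opening'],st['qpos'])
print(circ(c,st,img,.5609,.0236))
```

```text
6.7 [0.56084611 0.02338541 0.21981727] [-5.45264001  0.04256225 17.41391716] [-0.01537655  0.99286831 -0.06397504] 0.14797638517332537 [-1.39019331e-01  2.66040282e-01  1.97552843e+00 -3.81314725e-04
  8.99156925e-01 -1.04904315e+00]
(101, np.float64(0.5610239515796536), np.float64(0.02375232886343054), np.float64(0.043519618761372746), array([  0.36737897,  -0.24841023, 181.81718449]))
```

Request:
apply_moves(
  steps=[
    {"tx":-0.3,"ty":-0.4,"tz":0,"wx":0,"wy":0,"wz":0},
    {"tx":-0.6,"ty":-0.8,"tz":0,"wx":0,"wy":0,"wz":0},
    {"tx":-0.6,"ty":-0.8,"tz":0,"wx":0,"wy":0,"wz":0},
  ],
)

```text
time: 7.05
eef_pos: [0.5602, 0.0234, 0.2198]
tcp_rot: [0.898, 0.439, 0.001, 0.001]
contact_force: [-2.9, 0.8, 14.2]
opening: 0.149
```

Request:
apply_moves(
  steps=[
    {"tx":-0.2,"ty":-0.3,"tz":0.4,"wx":0,"wy":0,"wz":0},
    {"tx":-0.4,"ty":-0.5,"tz":0.9,"wx":0,"wy":0,"wz":0},
    {"tx":-0.4,"ty":-0.5,"tz":0.9,"wx":0,"wy":0,"wz":0},
  ],
)

```text
time: 7.35
eef_pos: [0.5601, 0.0234, 0.2198]
tcp_rot: [0.898, 0.439, 0.002, 0.001]
contact_force: [-2.9, 0.9, 17.2]
opening: 0.152
```

Run:
```python
from fit import *
st=readout.get_state(); c=imaging.read_camera('wrist'); img=c['img'];np.save('w5.npy',img)
print(st['time'],st['eef_pos'],st['contact_force'],st['wrist_torque'],st['opening'],st['qpos'])
print(circ(c,st,img,.5609,.0236))
s=imaging.read_camera('scene'); save('scene5',s['img'],(302,205,80,80),7)
print(readout.get_state()['contact_force'])
```

```text
7.35 [0.56006535 0.02337563 0.21979809] [-2.89706887  0.94441075 17.21415914] [ 0.09678013  0.73568767 -0.04820031] 0.15155222067488777 [-1.39294449e-01  2.64011174e-01  1.97814396e+00  1.88695963e-04
  8.94800733e-01 -1.04945880e+00]
(100, np.float64(0.560968525882737), np.float64(0.023758240985347845), np.float64(0.04351734762271952), array([  0.41324999,  -0.23932869, 181.80010765]))
[-3.70950025  1.09961325 17.4568372 ]
```

Request:
apply_moves(
  steps=[
    {"tx":0,"ty":0,"tz":0,"wx":0,"wy":0,"wz":0.02},
    {"tx":0,"ty":0,"tz":0,"wx":0,"wy":0,"wz":0.05},
    {"tx":0,"ty":0,"tz":0,"wx":0,"wy":0,"wz":0.09},
    {"tx":0,"ty":0,"tz":0,"wx":0,"wy":0,"wz":0.13},
    {"tx":0,"ty":0,"tz":0,"wx":0,"wy":0,"wz":0.17},
    {"tx":0,"ty":0,"tz":0,"wx":0,"wy":0,"wz":0.2},
  ],
)

```text
time: 8.05
eef_pos: [0.5601, 0.0234, 0.2198]
tcp_rot: [0.938, 0.348, 0.002, 0.001]
contact_force: [-3.0, 0.4, 16.7]
opening: 0.149
```

Run:
```python
from fit import *
st=readout.get_state(); c=imaging.read_camera('wrist'); img=c['img'];np.save('w6.npy',img)
print(st['time'],st['eef_pos'],st['contact_force'],st['wrist_torque'],st['opening'],st['qpos'])
print(circ(c,st,img,.5609,.0236))
a=rectify(c,st,(.561,.0238),.038,.06)
im=np.clip(255*(a/255.)**.45,0,255).astype(np.uint8)
c2=dict(c);c2['img']=np.load('w2.npy') if 0 else img
im2=img[150:400,220:430].astype(float); im2=np.clip(255*(im2/255)**.45,0,255).astype(np.uint8)
save('w6',np.hstack([im,cv2.resize(im2,(470,560))]),s=.75)
```

```text
8.05 [0.56007778 0.02340343 0.21980975] [-2.9550346   0.38635321 16.68674232] [0.06856841 0.72153722 0.19387425] 0.14853649059805876 [-1.39180340e-01  2.64019737e-01  1.97810640e+00 -3.79800467e-04
  8.94757171e-01 -8.49019340e-01]
(103, np.float64(0.5609600102410589), np.float64(0.023713199625303327), np.float64(0.04349442906387951), array([  0.34581165,  -0.33820182, 181.81151494]))
```

View pics/w6.png

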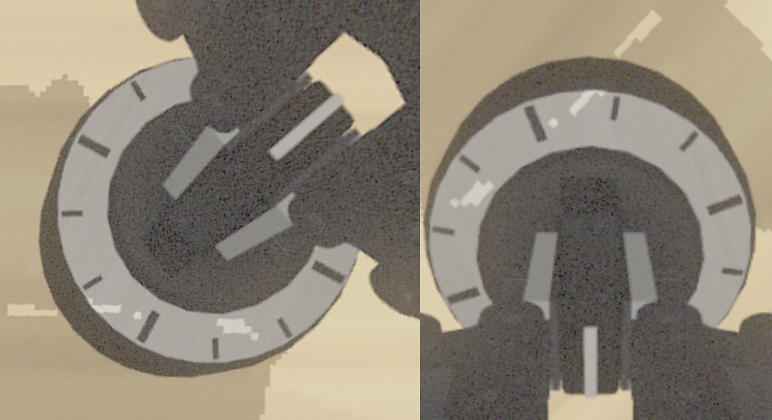

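Request:
apply_moves(
  steps=[
    {"tx":0,"ty":0,"tz":0,"wx":0,"wy":0,"wz":0.05},
    {"tx":0,"ty":0,"tz":0,"wx":0,"wy":0,"wz":0.1},
    {"tx":0,"ty":0,"tz":0,"wx":0,"wy":0,"wz":0.15},
    {"tx":0,"ty":0,"tz":0,"wx":0,"wy":0,"wz":0.2},
    {"tx":0,"ty":0,"tz":0,"wx":0,"wy":0,"wz":0.25},
    {"tx":0,"ty":0,"tz":0,"wx":0,"wy":0,"wz":0.3},
    {"tx":0,"ty":0,"tz":0,"wx":0,"wy":0,"wz":0.35},
    {"tx":0,"ty":0,"tz":0,"wx":0,"wy":0,"wz":0.4},
    {"tx":0,"ty":0,"tz":0,"wx":0,"wy":0,"wz":0.45},
    {"tx":0,"ty":0,"tz":0,"wx":0,"wy":0,"wz":0.5},
  ],
)

```text
time: 9.1
eef_pos: [0.5601, 0.0234, 0.2198]
tcp_rot: [0.995, 0.105, 0.002, 0.001]
contact_force: [-3.4, 0.6, 17.3]
opening: 0.145
```

```bash
cat >> fit.py <<'E'
def caseyaw(c,st,img,cx,cy):
    """median tick direction: dark minima in the ring 36..41mm, mod 30deg -> case yaw mod 30"""
    th=np.radians(np.arange(0,360,.25)); acc=[]
    im=cv2.GaussianBlur(img.astype(np.float32).mean(2),(3,3),0)
    for r in np.arange(.0375,.0405,.0005):
        uv=np.array([wproj(c,st,[cx+r*np.cos(a),cy+r*np.sin(a),.038]) for a in th]).astype(np.float32)
        acc.append(cv2.remap(im,uv[None,:,0],uv[None,:,1],cv2.INTER_LINEAR)[0])
    p=np.mean(acc,0); out=[]
    med=np.array([np.median(np.take(p,range(i-40,i+41),mode='wrap')) for i in range(len(p))])
    d=np.clip(1-p/med,0,None); d[med<45]=0
    i=0
    idx=np.where(d>.15)[0]
    for g in np.split(idx,np.where(np.diff(idx)>1)[0]+1):
        if 5<=len(g)<=30: out.append(((th[g]*d[g]).sum()/d[g].sum(),len(g)))
    a=np.degrees([o[0] for o in out]); 
    ph=np.angle(np.exp(1j*np.radians(a*12)))  # mod 30
    m=np.degrees(np.angle(np.exp(1j*np.radians(a*12)).mean()))/12
    return round(m,2),a.round(1)
def check(tag):
    st=readout.get_state(); c=imaging.read_camera('wrist'); img=c['img'];np.save(tag+'.npy',img)
    print(st['time'],st['eef_pos'].round(4),'F',st['contact_force'].round(1),'T',st['wrist_torque'].round(3),st['opening'].round(3),'q6',st['qpos'][5].round(3))
    r=circ(c,st,img,.5609,.0236); print('centre',r[1].round(5),r[2].round(5),'tool',r[4].round(2)); print('caseyaw mod30',caseyaw(c,st,img,r[1],r[2]))
    x=Ro.from_quat(st['tcp_rot']).apply([0,1,0]); print('bar yaw',np.degrees(np.arctan2(x[1],x[0])).round(2))
    im2=img[150:400,220:430].astype(float); im2=np.clip(255*(im2/255)**.45,0,255).astype(np.uint8); save(tag,im2,s=2.2)
E
python3 - <<'E'
from fit import *
c=imaging.read_camera('wrist')
st=dict(eef_pos=np.array([.56001,.023427,.22491]),tcp_rot=np.array([8.98274104e-01,4.39435540e-01,1.63644739e-04,1.14031126e-04]))
i=np.load('w3.npy'); r=circ(c,st,i,.5609,.0236); print('ref',r[1:3],caseyaw(c,st,i,r[1],r[2]))
check('w7')
E
```

```text
ref (np.float64(0.5604849545714053), np.float64(0.023563866759001073)) (np.float64(2.01), array([ 31.3,  61.2,  91.3, 121.6, 151.8, 182.1, 212.2, 242.2, 301.8,
       314. , 331.8]))Traceback (most recent call last):
  File "<stdin>", line 5, in <module>
  File "fit.py", line 41, in check
    print(st['time'],st['eef_pos'].round(4),'F',st['contact_force'].round(1),'T',st['wrist_torque'].round(3),st['opening'].round(3),'q6',st['qpos'][5].round(3))
                                                                                                             ^^^^^^^^^^^^^^^^^^^
AttributeError: 'float' object has no attribute 'round'
```

```bash
sed -i "s/st\['opening'\].round(3)/round(float(st['opening']),3)/" fit.py; python3 -c "
from fit import *
check('w7')"
```

```text
9.2 [0.56   0.0234 0.2198] F [-3.8 -0.1 17.4] T [0.003 0.804 0.052] 0.148 q6 -0.349
centre 0.56082 0.0236 tool [ 7.0000e-02 -3.6000e-01  1.8179e+02]
caseyaw mod30 (np.float64(1.82), array([  1.5,  31.3,  61.4,  91.7, 122. , 152.2, 182.2, 212.3]))
bar yaw -77.98
```

View pics/w7.png

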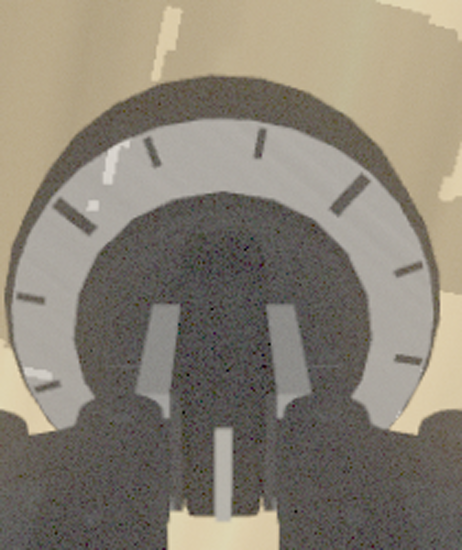

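Request:
apply_moves(
  steps=[
    {"tx":0,"ty":0,"tz":0,"wx":0,"wy":0,"wz":0.05},
    {"tx":0,"ty":0,"tz":0,"wx":0,"wy":0,"wz":0.1},
    {"tx":0,"ty":0,"tz":0,"wx":0,"wy":0,"wz":0.16},
    {"tx":0,"ty":0,"tz":0,"wx":0,"wy":0,"wz":0.22},
    {"tx":0,"ty":0,"tz":0,"wx":0,"wy":0,"wz":0.28},
    {"tx":0,"ty":0,"tz":0,"wx":0,"wy":0,"wz":0.34},
    {"tx":0,"ty":0,"tz":0,"wx":0,"wy":0,"wz":0.4},
    {"tx":0,"ty":0,"tz":0,"wx":0,"wy":0,"wz":0.46},
    {"tx":0,"ty":0,"tz":0,"wx":0,"wy":0,"wz":0.52},
    {"tx":0,"ty":0,"tz":0,"wx":0,"wy":0,"wz":0.58},
    {"tx":0,"ty":0,"tz":0,"wx":0,"wy":0,"wz":0.64},
    {"tx":0,"ty":0,"tz":0,"wx":0,"wy":0,"wz":0.7},
  ],
)

```text
time: 10.45
eef_pos: [0.56, 0.0234, 0.2198]
tcp_rot: [0.97, -0.243, 0.002, -0.0]
contact_force: [-4.2, -0.5, 18.1]
opening: 0.151
```

```bash
python3 -c "
from fit import *
check('w8')"
```

```text
10.45 [0.56   0.0234 0.2198] F [-4.2 -0.5 18.1] T [0.112 0.811 0.205] 0.151 q6 0.352
centre 0.56066 0.02355 tool [ -0.25  -0.24 181.81]
caseyaw mod30 (np.float64(1.82), array([  1.4,  31.6,  61.8,  92. , 122.1, 152.2, 181.9, 301.6]))
bar yaw -118.13
```

Request:
apply_moves(
  steps=[
    {"tx":0,"ty":0,"tz":0,"wx":0,"wy":0,"wz":0.06},
    {"tx":0,"ty":0,"tz":0,"wx":0,"wy":0,"wz":0.12},
    {"tx":0,"ty":0,"tz":0,"wx":0,"wy":0,"wz":0.18},
    {"tx":0,"ty":0,"tz":0,"wx":0,"wy":0,"wz":0.24},
    {"tx":0,"ty":0,"tz":0,"wx":0,"wy":0,"wz":0.3},
    {"tx":0,"ty":0,"tz":0,"wx":0,"wy":0,"wz":0.36},
    {"tx":0,"ty":0,"tz":0,"wx":0,"wy":0,"wz":0.42},
    {"tx":0,"ty":0,"tz":0,"wx":0,"wy":0,"wz":0.48},
    {"tx":0,"ty":0,"tz":0,"wx":0,"wy":0,"wz":0.54},
    {"tx":0,"ty":0,"tz":0,"wx":0,"wy":0,"wz":0.62},
    {"tx":0,"ty":0,"tz":0,"wx":0,"wy":0,"wz":0.7},
    {"tx":0,"ty":0,"tz":0,"wx":0,"wy":0,"wz":0.75},
  ],
)

```text
time: 11.7
eef_pos: [0.56, 0.0234, 0.2198]
tcp_rot: [0.814, -0.581, 0.002, -0.001]
contact_force: [-4.1, 0.5, 16.6]
opening: 0.149
```

```bash
python3 -c "
from fit import *
check('w9')
s=imaging.read_camera('scene'); save('scene9',s['img'],(302,205,80,80),7)"
```

```text
11.7 [0.56   0.0234 0.2198] F [-4.1  0.5 16.6] T [0.136 0.893 0.175] 0.149 q6 1.102
centre 0.56051 0.02366 tool [-4.5000e-01  1.0000e-01  1.8181e+02]
caseyaw mod30 (np.float64(1.83), array([  1.6,  31.9,  62.1,  92.2, 122.2, 271.3, 301.4]))
bar yaw -161.11
```

View pics/w9.png

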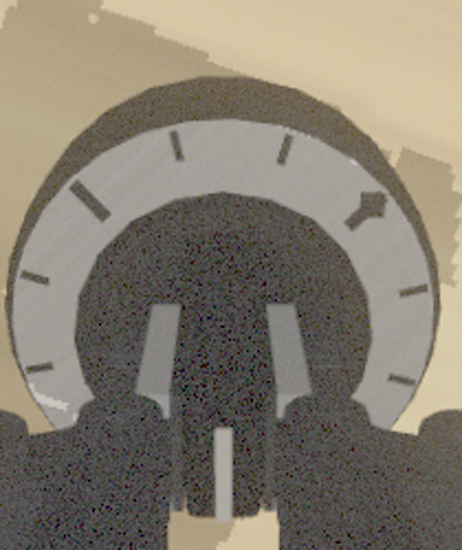

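View pics/scene9.png

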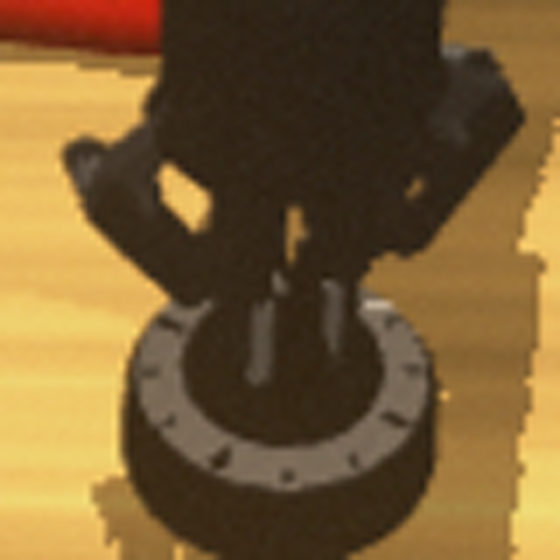

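Request:
apply_moves(
  steps=[
    {"tx":0,"ty":0,"tz":0,"wx":0,"wy":0,"wz":-0.03},
    {"tx":0,"ty":0,"tz":0,"wx":0,"wy":0,"wz":-0.08},
    {"tx":0,"ty":0,"tz":0,"wx":0,"wy":0,"wz":-0.14},
    {"tx":0,"ty":0,"tz":0,"wx":0,"wy":0,"wz":-0.2},
    {"tx":0,"ty":0,"tz":0,"wx":0,"wy":0,"wz":-0.26},
    {"tx":0,"ty":0,"tz":0,"wx":0,"wy":0,"wz":-0.32},
    {"tx":0,"ty":0,"tz":0,"wx":0,"wy":0,"wz":-0.38},
    {"tx":0,"ty":0,"tz":0,"wx":0,"wy":0,"wz":-0.44},
    {"tx":0,"ty":0,"tz":0,"wx":0,"wy":0,"wz":-0.5},
    {"tx":0,"ty":0,"tz":0,"wx":0,"wy":0,"wz":-0.56},
    {"tx":0,"ty":0,"tz":0,"wx":0,"wy":0,"wz":-0.62},
    {"tx":0,"ty":0,"tz":0,"wx":0,"wy":0,"wz":-0.68},
  ],
)

```text
time: 13.0
eef_pos: [0.56, 0.0233, 0.2198]
tcp_rot: [0.961, -0.276, 0.002, -0.0]
contact_force: [-3.7, 0.9, 17.6]
opening: 0.153
```

```bash
python3 -c "
from fit import *
check('w10')"
```

```text
13.0 [0.56   0.0233 0.2198] F [-3.7  0.9 17.6] T [ 0.047  0.828 -0.19 ] 0.153 q6 0.419
centre 0.56063 0.02359 tool [ -0.28  -0.21 181.79]
caseyaw mod30 (np.float64(1.84), array([  1.5,  31.6,  61.8,  92.1, 122.2, 152.3, 301.5]))
bar yaw -122.01
```

Case still fixed. 33.8° (0.590 rad) remains.

Request:
apply_moves(
  steps=[
    {"tx":0,"ty":0,"tz":0,"wx":0,"wy":0,"wz":-0.06},
    {"tx":0,"ty":0,"tz":0,"wx":0,"wy":0,"wz":-0.12},
    {"tx":0,"ty":0,"tz":0,"wx":0,"wy":0,"wz":-0.18},
    {"tx":0,"ty":0,"tz":0,"wx":0,"wy":0,"wz":-0.24},
    {"tx":0,"ty":0,"tz":0,"wx":0,"wy":0,"wz":-0.3},
    {"tx":0,"ty":0,"tz":0,"wx":0,"wy":0,"wz":-0.36},
    {"tx":0,"ty":0,"tz":0,"wx":0,"wy":0,"wz":-0.42},
    {"tx":0,"ty":0,"tz":0,"wx":0,"wy":0,"wz":-0.48},
    {"tx":0,"ty":0,"tz":0,"wx":0,"wy":0,"wz":-0.54},
    {"tx":0,"ty":0,"tz":0,"wx":0,"wy":0,"wz":-0.58},
    {"tx":0,"ty":0,"tz":0,"wx":0,"wy":0,"wz":-0.585},
    {"tx":0,"ty":0,"tz":0,"wx":0,"wy":0,"wz":-0.585},
  ],
)

```text
time: 14.25
eef_pos: [0.56, 0.0233, 0.2198]
tcp_rot: [1.0, 0.012, 0.002, 0.0]
contact_force: [-2.9, 0.1, 17.1]
opening: 0.145
```

```bash
python3 -c "
from fit import *
check('w11')
st=readout.get_state();c=imaging.read_camera('wrist')
print(line(c,st,c['img'],(342,376),(315,328)))
"
```

```text
14.25 [0.56   0.0233 0.2198] F [-2.9  0.1 17.1] T [ 0.053  0.816 -0.149] 0.145 q6 -0.164
centre 0.56079 0.02359 tool [-3.0000e-02 -3.5000e-01  1.8182e+02]
caseyaw mod30 (np.float64(1.83), array([  1.5,  31.4,  61.6,  91.8, 122. , 152.2, 182.2, 212. ]))
bar yaw -88.61
(array([-0.00608632,  0.11665588]), 31, array([[1.24128475e-01, 3.52707956e+00, 1.49816199e+02],
       [3.01900062e-02, 1.77054523e+01, 1.49822741e+02]]))
```

View pics/w11.png

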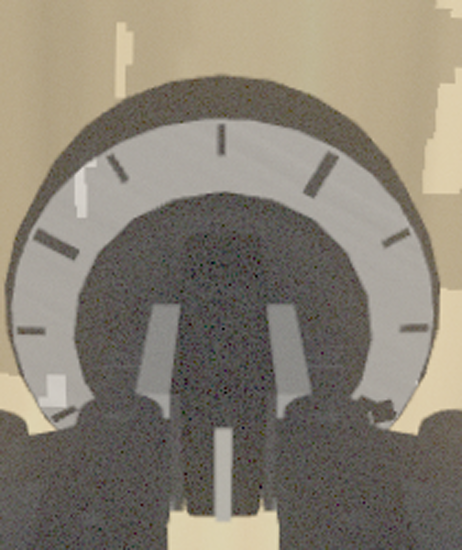

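Request:
apply_moves(
  steps=[
    {"tx":0,"ty":0,"tz":0,"wx":0,"wy":0,"wz":-0.008},
    {"tx":0,"ty":0,"tz":0,"wx":0,"wy":0,"wz":-0.008},
    {"tx":0,"ty":0,"tz":0,"wx":0,"wy":0,"wz":-0.004},
    {"tx":0,"ty":0,"tz":0,"wx":0,"wy":0,"wz":-0.004},
  ],
)

```text
time: 14.75
eef_pos: [0.56, 0.0233, 0.2198]
tcp_rot: [1.0, 0.015, 0.002, 0.0]
contact_force: [-3.9, 0.1, 17.5]
opening: 0.152
```

```bash
python3 -c "
from fit import *
check('w12')
"
```

```text
14.75 [0.56   0.0233 0.2198] F [-3.9  0.1 17.5] T [ 0.047  0.782 -0.004] 0.152 q6 -0.169
centre 0.56077 0.0236 tool [-3.0000e-02 -3.9000e-01  1.8178e+02]
caseyaw mod30 (np.float64(1.8), array([  1.4,  31.3,  61.5,  91.6, 122.1, 152.2, 182.2, 212.1]))
bar yaw -88.33
```

Request:
apply_moves(
  steps=[
    {"tx":0,"ty":0,"tz":-0.6,"wx":0,"wy":0,"wz":0},
    {"tx":0.1,"ty":0,"tz":-1.2,"wx":0,"wy":0,"wz":0},
    {"tx":0.2,"ty":0,"tz":-1.6,"wx":0,"wy":0,"wz":0},
    {"tx":0.2,"ty":0,"tz":-1.6,"wx":0,"wy":0,"wz":0},
  ],
  force=30,
)

```text
time: 15.2
eef_pos: [0.5599, 0.0233, 0.2199]
tcp_rot: [1.0, 0.015, 0.002, 0.0]
contact_force: [0.1, 0.2, 9.5]
opening: 0.153
```

Request:
apply_moves(
  steps=[
    {"tx":0,"ty":0,"tz":0,"wx":0,"wy":0,"wz":0},
    {"tx":0,"ty":0,"tz":0,"wx":0,"wy":0,"wz":0},
    {"tx":0,"ty":0,"tz":0,"wx":0,"wy":0,"wz":0},
  ],
  hand=0.3,
)

```text
time: 15.5
eef_pos: [0.5601, 0.0233, 0.2193]
tcp_rot: [1.0, 0.014, 0.004, 0.0]
contact_force: [2.6, 1.0, 5.1]
opening: 0.301
```

```bash
python3 -c "
from fit import *
check('w13')
"
```

```text
15.5 [0.5601 0.0233 0.2193] F [2.6 1.  5.1] T [ 0.007 -0.422  0.017] 0.301 q6 -0.168
centre 0.56074 0.02357 tool [ -0.65  -0.35 181.31]
caseyaw mod30 (np.float64(1.77), array([  1.4,  31.3,  61.5,  91.8, 122.1, 152.1, 182.2, 262.4, 281.1]))
bar yaw -88.36
```

View pics/w13.png

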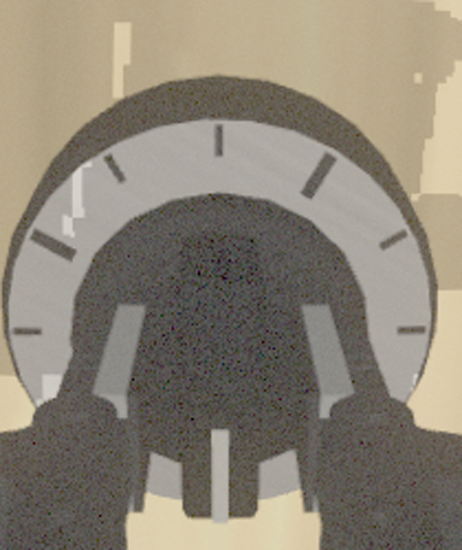

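Request:
apply_moves(
  steps=[
    {"tx":0.8,"ty":0,"tz":-0.3,"wx":0,"wy":0,"wz":0},
    {"tx":1,"ty":0,"tz":-2,"wx":0,"wy":0,"wz":0},
    {"tx":1,"ty":0,"tz":-6,"wx":0,"wy":0,"wz":0},
    {"tx":1,"ty":0,"tz":-15,"wx":0,"wy":0,"wz":0},
    {"tx":1,"ty":0,"tz":-30,"wx":0,"wy":0,"wz":0},
    {"tx":1,"ty":0,"tz":-55,"wx":0,"wy":0,"wz":0},
    {"tx":1,"ty":0,"tz":-85,"wx":0,"wy":0,"wz":0},
    {"tx":1,"ty":0,"tz":-110,"wx":0,"wy":0,"wz":0},
    {"tx":1,"ty":0,"tz":-120,"wx":0,"wy":0,"wz":0},
    {"tx":1,"ty":0,"tz":-120,"wx":0,"wy":0,"wz":0},
  ],
)

```text
time: 16.55
eef_pos: [0.5599, 0.0235, 0.3401]
tcp_rot: [1.0, 0.015, 0.002, 0.0]
contact_force: [0.0, -0.3, 0.3]
opening: 0.298
```

```bash
python3 -c "
from fit import *
st=readout.get_state();c=imaging.read_camera('wrist');img=c['img'];print(st['time'],st['eef_pos'],st['contact_force'])
r=circ(c,st,img,.5609,.0236);print(r,caseyaw(c,st,img,r[1],r[2]))
a=rectify(c,st,(.561,.0238),.038,.06); b=rectify(c,st,(.561,.0238),.070,.06)
im=np.clip(255*(np.hstack([a,b])/255.)**.45,0,255).astype(np.uint8); save('rect14',im,s=.7)
im=b.mean(2)
s=imaging.read_camera('scene'); save('scene14',s['img'])
"
```

```text
16.55 [0.55990476 0.02350506 0.34009071] [ 0.03212964 -0.3212108   0.33653507]
(82, np.float64(0.5608381242840266), np.float64(0.02394686142608815), np.float64(0.04341955338119742), array([ -0.44534425,  -0.64536003, 302.09146083])) (np.float64(1.8), array([  1.4,  31.5,  61.4,  91.6, 121.9, 152.4, 182. , 212.1, 241.9,
       271.8, 301.7]))
```

View pics/rect14.png

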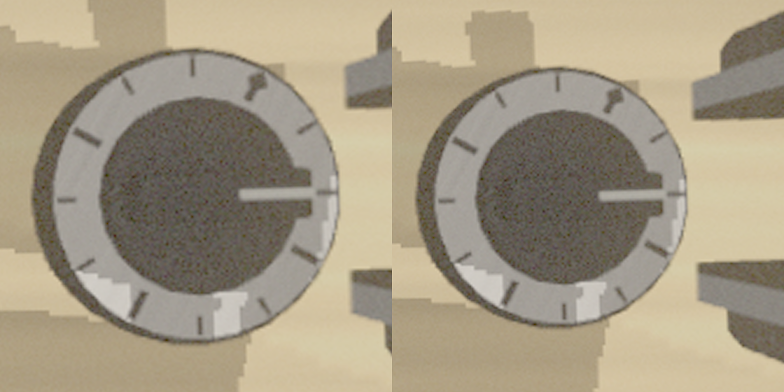

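View pics/scene14.png

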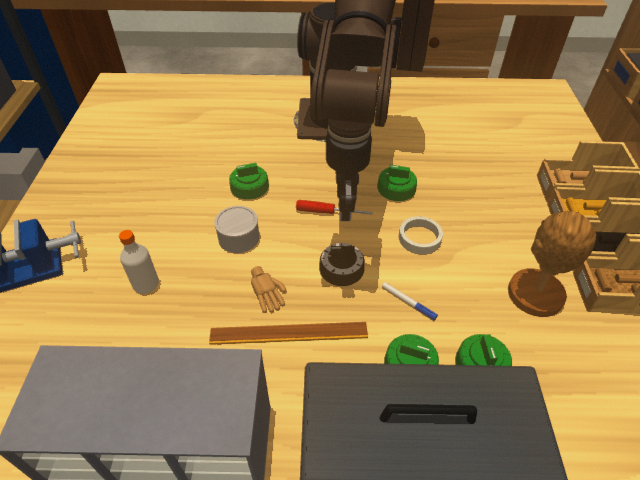

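```bash
python3 -c "
from h import *
print(ctrl.sign_off())"
```

```text
the job is handed in; nothing more can be done
None
```

The timer is set to 10 minutes with its bell wound, and the job was handed in at about 17 s of the 64 s allowed. No verdict was reported.

**What I did:** I gripped the black timer's knob and leaned down on it with about 17 N; my readings while turning ran from 16.6 to 18.1 N. I turned it clockwise from about 1.7 minutes to about 22 minutes, then back to 10. I took the twist off before easing the pressure, then let go and lifted clear.

**Last checks:**
- **Pointer:** it lies on the 10-minute tick, at about −88.1° against the tick's −88.2°.
- **Case:** its angle stayed within about 0.2°, and its centre within about 0.5 mm (the repeatability of my measurement).
- **Bench:** the other things look unmoved in the scene picture, and the robot is touching nothing.

**Disagreements:**
- The top camera's first fix of the timer was about 3 mm off the wrist camera's. I went with the wrist camera, and the centred grip bore it out.
- The press was not perfectly straight: 3 to 4 N of sideways force stayed on the knob while turning. It peaked at 5.5 N just before, while I set the pressure.

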